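# Latch the hide-glue canister shut

### The arm

A 7-joint arm with a two-finger parallel gripper is mounted at the origin on the work surface. World frame = base frame: x ahead of the robot, y to its left, z up, the work surface at z = 0. Lengths are in m, angles in degrees, forces in N, time in s.
With the tool pointing down it reaches from about 0.425 to 0.825 m from the base axis. Payload 3.6 kg.
Tool frame: the origin (TCP) lies between the finger pads; the fingertips stand manip.tip_extent ahead of it and the grasp point (between the pads) lies 11 mm behind it (manip.tip_extent is the distance from the TCP to the fingertips, in m); z points along the fingers, y is the line along which they close (so a half turn about z gives the same grasp; the last joint's range is limited). The gripper opens to 93 mm and grips with 3 to 60 N. Pads are 15 mm wide; open, the fingers measure 128 mm over their backs; the gripper's body (75 mm by 188 mm) begins 65 mm behind the grasp point.
Start: joints at [64.887, 35.231, -0.722, 81.555, 0.464, 63.22, -2.315], TCP at [0.26, -0.596, 0.227] pointing down, gripper open.
Joint ranges: [-178.69, 178.69], [-17.37, 117.87], [-77.05, 75.6], [15.02, 138.74], [-78.02, 258.01], [0.78, 113.62], [-162.83, 162.83]. Speed limits (degrees/s): [159.86, 159.86, 180, 180, 180, 180, 180].

### API

Orientations are given as [roll, pitch, yaw] about the fixed x, y, z axes, in that order (R = Rz(yaw) Ry(pitch) Rx(roll)).
In Python, from cell import manip gives the robot as it stands.
- The arm moves only by the tool jog_arm, never from a script. Its arguments are lists of equal length, an entry for each row: "slide": the shift along the tool's x, y, z in cm, a list of three; "rotation": the turn, a rotation vector about the tool's x, y, z in degrees, a list of three; "fingers": the gripper's target within -1 to 1 (fully open at 1, half-way at 0, shut at -1). In form: {"slide": [[tx, ty, tz], ...], "rotation": [[rx, ry, rz], ...], "fingers": [fingers, ...]}. A call has exactly 8 rows; each row is the pose to reach, as a shift and turn from the pose commanded when the call began, along the tool's axes at that moment; what a row does not reach only later rows make up. A row lasts 1/8 s, in which the tool goes at most 62.5 mm and 10.7 degrees, less where a joint would pass 70% of its speed; a pose out of reach is approached as far as the arm can. A call with a gripper value outside its range is refused whole. The fingers move at their own pace and stop on an object; "grip_force" is the grip in N (left out, the last holds). Time passes only in rows, so rows that repeat a pose let the fingers close, or fill a call up. It gives the time, the measured TCP pose, the force, the opening and the grip force at its end, in the units of the state.
- manip.state(): the state, without advancing time (a new reading comes with each control period).
- manip.grab_frame(name): name is "scene" or "side" or "wrist"; returns the picture (400x640x3 uint8, red, green, blue); there is no depth.
- manip.calibration(name): a dict with "K" (3x3 intrinsics, pixels), "T" (4x4, takes a point from camera to world coordinates). Camera axes: x right, y down, z forward; pixel columns grow to the right and rows downward; lengths in m; the calibration is good to about 2 mm. The wrist camera is an equidistant fisheye: a pixel r from the principal point sees the ray r / f radians off the axis. A picture is of the moment at which its call begins: read the wrist's pose just before it. calibration takes no time and is no camera call; for the wrist camera it gives the pose at the moment of the call.
- manip.finish_job(): hands the job in; it is judged then, once.
Trained networks look in the newest picture that a camera, given by its name, has taken for a name from the list of things; names that differ only in an ending like _2 or _b are one class to them, and where a whole thing is asked for, a point or a joint stands for the part that bears it (a point fixed in the world has none). Each returns a list of dicts, best first, with "score" (0 to 1); they miss things now and then, are a little off and sometimes report something else, mostly with a low value. They report only what shows in the picture. A call takes as long as a camera call. They do not tell look-alikes from the thing itself.
- manip.search_frame(camera, thing): "centre" ([x, y, z] in m, in world coordinates, good to about 4 mm: the middle of the surface that is visible of it).
- manip.trace(camera, thing): "mask" (400x640 bool, what is visible of it).
- manip.spot_point(camera, thing): "centre" ([x, y, z] in m, in world coordinates, good to about 4 mm: a listed point, or the origin of a listed thing).
The state is a dict: "time_s": time; "joint_positions": joint angles; "joint_vel": joint speeds; "joint_efforts": joint torques, N m; "tool_pos": TCP position; "eef_rot": TCP orientation; "contact_force": force on the tool from outside, world axes, zero at the start; "wrist_torque": the same for the moment, N m; "grip_width": opening from 0.0 (shut) to 1.0 (fully open); "finger_force": force on a finger pad.
Only numpy, scipy, OpenCV 4.12 (cv2) and the standard library are available. Lean on these libraries where they do the work, as an engineer would, in place of code of your own. Each camera call takes 0.05 s, during which the arm holds its last target. There are 200 camera calls.

### The job

The canister of dry hide-glue bars has to be sealed against the damp: swing its lid shut, hook the brass wire bail of the toggle latch over the keeper on the lid's edge, and press the black lever down and in, past centre, until it lies home, proving it there with a firm push of about 8 N against its stop before you let go. Work by feel: never force the lever (15 N bends it) or lean on the lid, do not push the canister about, and leave the other things on the table where they are.

Things in the scene. Friction and masses are not known exactly. Their poses are not given: they have to be found in the camera images.
- canister: White enamelled steel canister with amber glue bars inside, loose on rubber feet, about 2.8 kg: 156 mm diameter, 112 mm high to its mouth (125 mm with the lid shut). Origin: centre of the underside, z up. The latch is on its -x side, the lid hinge on its +x side; y runs along the hinge, the latch pins and the bail's crossbar. It slides if shoved with 15 to 25 N.
- lid (a joint): Angle of the steel lid (rad): 0 = shut, resting on its orange rubber gasket; grows as it swings up and back about its hinge on the +x side (1.57 upright, stop at 1.85). The hinge is stiff: the lid stays where it is left and takes 2 to 3 N at its far edge. The gasket yields a little: the closed latch draws the lid down to about -0.003.
- lid_hinge (a point): Axis of the lid hinge at its middle: 90 mm from the canister's axis on the +x side, 113 mm above the table.
- lid_cap: The flat round steel lid with the keeper, 167 mm diameter, 7 mm thick. Origin on the hinge axis; with the lid shut its axes are the canister's, its flat top (123 mm above the table) is 10 mm above the hinge axis and its centre 90 mm from the hinge towards -x. More than 25 N of pressing dents it.
- keeper_seat (a point): Where the middle of the crossbar's axis sits when hooked; with the lid at 0 it is 97.5 mm from the canister's axis on the -x side, 116 mm above the table; moves with the lid. The keeper is a dark steel plate, 26 mm wide along y, with an upturned lip 3.5 mm thick whose top is 5.5 mm above this point; in the groove the crossbar has play from 1 mm outward to 2 mm inward of this point.
- latch_pivot (a point): Axis of the lever's pivot, at its middle: 96.5 mm from the canister's axis on the -x side, 84 mm above the table. Fixed on the canister.
- lever (a joint): Angle of the lever (rad): 0 = home, straight down along the canister's side (rigid stop); grows as its free end swings out and up (1.57 level, stop at 2.5). Dead centre is near 0.1; with the bail hooked the latch springs the lever open above that and holds it home below. Pressed at lever_press it needs about 6 N, most between 0.9 and 0.4. Pivot friction 0.05 N m holds the free lever anywhere.
- lever_plate: The black lever, a plate 32 mm wide (along y), 51 mm long, 3 mm thick, free end slightly turned outward. Origin on the pivot axis; at lever angle 0 its axes are the canister's and it extends down -z. More than 15 N of pressing bends it.
- lever_press (a point): Where to press the lever: middle of its outer face, 38 mm from the pivot axis along the lever and 7 mm outward of it. The outer face looks along the lever plate's own -x.
- bail (a joint): Angle of the bail relative to the lever (rad). The bail's lean outward from straight up is this value minus the lever angle (0 = straight up from its pivot, 1.57 = level, pointing outward). A little friction holds it where it is left (0.015 N m).
- bail_bar (a point): Middle of the axis of the bail's crossbar. The bail is a U of sprung brass 5 mm wire, 46 mm wide overall along y, gripped from above across its sides. Its legs run 41 mm from the crossbar to a pin on the lever, 14 mm from the lever pivot (at lever 0: 13.8 mm below, 2.4 mm inward); it stretches at 11 N/mm. The bar can be led anywhere 28 to 55 mm from latch_pivot; the lever follows.
- spray: Bystander: white spray bottle with orange head, 76 mm diameter, 193 mm high; origin at the centre of its base.
- bowl: Bystander: steel bowl, 150 mm diameter, 55 mm high; origin at the centre of its base.
- palm_brush: Bystander: smoothing brush, light wood with dark bristles, 84 x 150 x 21 mm, lying flat; origin under its middle.
- weight: Bystander: brass paperweight bar 30 x 180 x 16 mm with a small knob, 26 mm high in all; origin under its middle.
There are look-alikes about, which are no part of the job. What is meant by the canister is not pink, and is the smaller of those in its own colour.

How it is judged (in metres and radians):
On the way, in this order (a step that is already met when the one before it is completed fails the run):
1. the lid is shut on its gasket (value of joint lid below 0.03 rad), for 0.2 s.
2. the bail's crossbar is hooked behind the keeper's lip, the lid still shut (x of bail_bar in the frame of keeper_seat between -0.004 and 0.007 m and z of bail_bar in the frame of keeper_seat between -0.004 and 0.004 m and value of joint lid below 0.03 rad), for 0.3 s.
3. the lever is held home against its stop with a firm push, between 5 and 15 N (value of joint lever below 0.04 rad and contact force between the fingers and lever_plate above 5 N), for 0.2 s.
At the end, for the whole second after the job is handed in: The lever rests home (within 0.04 rad of its stop), the crossbar is in the keeper's groove behind the lip, the lid is drawn down on its gasket (angle below -0.001), the canister is still, upright and within 30 mm of its start, the other things within 20 mm of theirs (value of joint lever below 0.04 rad and value of joint lid below -0.001 rad and x of bail_bar in the frame of keeper_seat between -0.004 and 0.007 m and z of bail_bar in the frame of keeper_seat between -0.004 and 0.004 m and velocity of joint lever between -0.05 and 0.05 rad/s and linear speed of canister below 0.01 m/s and angle between canister's own z axis and vertical below 0.03 rad and distance of canister from where it was at the start of the episode below 0.03 m and distance of each of spray, bowl, palm_brush, weight from where it was at the start of the episode below 0.02 m); the robot touches nothing.
It fails at once if the lever is pressed with more than 15 N (contact force between the fingers and lever_plate above 15 N).
It fails at once if the lid is pressed with more than 25 N (contact force between the fingers and lid_cap above 25 N).
It fails at once if the canister is shoved more than 30 mm (distance of canister from where it was at the start of the episode above 0.03 m).
It fails at once if the canister is tipped (angle between canister's own z axis and vertical above 0.15 rad).
It fails at once if a bystander is moved more than 20 mm (distance of any of spray, bowl, palm_brush, weight from where it was at the start of the episode above 0.02 m).
It also fails if it takes over 72 s, if anything falls off the work surface, if the arm or the gripper's body presses on something with over 40 N, if the wrist force passes 120 N, or if a joint passes its speed limit or range.

## Working session

There is one attempt and no reset: what is moved stays moved. The work goes in short steps, Python scripts to look and compute and a tool call to move; the robot and the scene stay as the last step left them, time stands still between calls to the robot, and variables do not carry over. Pictures are saved under pics/ and viewed, at most 10 in all, crops included, and the job is handed in when it is done.

Besides the shell and the picture viewer there is one more tool, called after "Request:" as a command line: name --argument value ..., lists and objects as JSON in quotes. jog_arm: Moves the arm, as the interface text tells. Its arguments: {"type":"object","properties":{"slide":{"type":"array","items":{"type":"array","items":{"type":"number"}}},"rotation":{"type":"array","items":{"type":"array","items":{"type":"number"}}},"fingers":{"type":"array","items":{"type":"number"}},"grip_force":{"type":"number"}},"required":["slide","rotation","fingers"]}

```bash
ls; mkdir -p pics
cat > h.py <<'E'
from cell import manip
import numpy as np, cv2
def P(c,p):
    k=manip.calibration(c);T=np.linalg.inv(k['T']);q=T[:3,:3]@np.array(p)+T[:3,3];u=k['K']@q
    return u[:2]/u[2]
E
python3 - <<'E'
from h import *
s=manip.state();print({k:np.round(v,3).tolist() for k,v in s.items()},manip.tip_extent)
a=manip.grab_frame('scene');b=manip.grab_frame('side')
cv2.imwrite('pics/a.png',cv2.cvtColor(a,cv2.COLOR_RGB2BGR));cv2.imwrite('pics/b.png',cv2.cvtColor(b,cv2.COLOR_RGB2BGR))
for c in('scene','side'):
  print(c,manip.calibration(c)['T'][:3].round(3).tolist())
  for t in('canister','lid_hinge','keeper_seat','latch_pivot','lever_press','bail_bar','spray','bowl','palm_brush','weight'):
    for d in manip.spot_point(c,t)[:4]:
      print(t,round(d['score'],2),np.round(d['centre'],3).tolist(),P(c,d['centre']).round())
E
```

```text
pics
{'time_s': 0.0, 'joint_positions': [64.888, 35.289, -0.722, 81.64, 0.463, 63.219, -2.317], 'joint_vel': [0.067, -0.011, -0.068, 0.011, 0.008, -0.047, -0.021], 'joint_efforts': [-0.001, -45.894, 0.209, -16.574, -0.061, 0.02, 0.0], 'tool_pos': [0.26, -0.595, 0.225], 'eef_rot': [-179.855, 0.001, 23.594], 'contact_force': [1.513, -0.364, -0.496], 'wrist_torque': [0.051, 0.005, 0.005], 'finger_force': 0.0, 'grip_width': 1.002} 0.008
scene [[0.741, 0.445, -0.503, 1.208], [0.671, -0.471, 0.572, -0.798], [0.018, -0.761, -0.648, 1.028]]
canister 0.83 [0.494, 0.02, -0.004] [320. 229.]
canister 0.79 [0.808, 0.079, -0.001] [412. 268.]
canister 0.66 [0.173, 0.305, 0.001] [308. 153.]
lid_hinge 0.82 [0.792, 0.174, 0.114] [431. 221.]
lid_hinge 0.73 [0.405, 0.008, 0.113] [297. 191.]
lid_hinge 0.59 [0.053, 0.336, 0.153] [291. 105.]
keeper_seat 0.92 [0.826, -0.018, 0.117] [403. 262.]
keeper_seat 0.81 [0.418, 0.015, 0.304] [301. 140.]
keeper_seat 0.67 [0.298, 0.277, 0.152] [328. 134.]
keeper_seat 0.22 [0.425, -0.348, 0.001] [216. 281.]
latch_pivot 0.96 [0.296, 0.275, 0.116] [327. 143.]
latch_pivot 
[... 1082 characters left out ...]
-0.01, 0.115] [205. 188.]
keeper_seat 0.8 [0.416, 0.013, 0.3] [338. 141.]
latch_pivot 0.95 [0.297, 0.277, 0.112] [376. 264.]
latch_pivot 0.84 [0.587, 0.033, 0.083] [278. 210.]
latch_pivot 0.75 [0.399, 0.012, 0.11] [343. 202.]
latch_pivot 0.6 [0.829, -0.015, 0.084] [205. 196.]
lever_press 0.6 [0.622, 0.03, 0.103] [266. 203.]
lever_press 0.59 [0.301, 0.273, 0.06] [373. 280.]
bail_bar 0.52 [0.291, 0.277, 0.15] [380. 251.]
bail_bar 0.48 [0.627, 0.032, 0.119] [264. 198.]
bail_bar 0.18 [0.4, 0.423, 0.001] [324. 342.]
spray 0.9 [0.672, 0.36, 0.001] [215. 308.]
bowl 0.93 [0.428, -0.348, -0.001] [344. 177.]
palm_brush 0.86 [0.737, -0.151, 0.0] [249. 199.]
weight 0.67 [0.398, 0.423, 0.001] [325. 343.]
```

View pics/a.png

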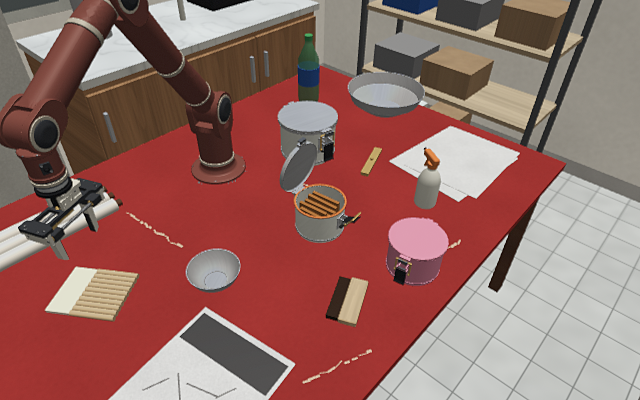

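View pics/b.png

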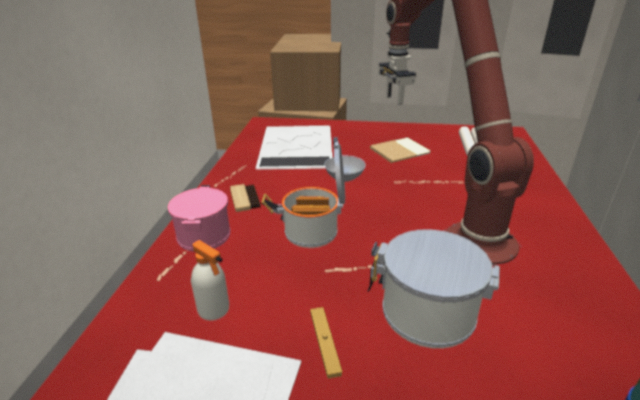

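The scene picture shows the target as the white open canister at about (320,215) px. Its lid stands upright at (297,165), and the latch lever and bail stick out at (350,220), away from the robot. The big white canister at (308,130) and the pink one at (415,250) are look-alikes. The side picture agrees: canister (312,215), lid edge-on at (340,170), latch (270,203).

The networks' points fit the given sizes. The outward direction is about 6° yaw, the lid angle about 1.5 and the lever about 1.95. I'll start moving: up, across, and behind the lid.

Request:
jog_arm --slide '[[0,0,-6],[3,-4,-10],[7,-9,-13],[11,-15,-16],[15,-20,-17.5],[19,-25.5,-17.5],[23,-31,-17.5],[27,-36.5,-17.5]]' --rotation '[[0,0,0],[0,0,5],[0,0,10],[0,0,17.6],[0,0,17.6],[0,0,17.6],[0,0,17.6],[0,0,17.6]]' --fingers '[-1,-1,-1,-1,-1,-1,-1,-1]'

```text
time_s: 2.1
tool_pos: [0.3522, -0.1938, 0.4018]
eef_rot: [179.9, -0.1, 6.0]
contact_force: [0.7, 0.3, 0.1]
grip_width: 0.192
finger_force: 0.0
```

Request:
jog_arm --slide '[[1.5,-5,0],[3.5,-10,0],[5.7,-15.8,0],[5.7,-15.8,0],[5.7,-15.8,0],[5.7,-15.8,0],[4.0,-15.8,0],[2.5,-15.8,0]]' --rotation '[[0,0,0],[0,0,0],[0,-8,0],[0,-16,0],[0,-25,0],[0,-25,0],[0,-25,0],[0,-25,0]]' --fingers '[-1,-1,-1,-1,-1,-1,-1,-1]'

```text
time_s: 3.1
tool_pos: [0.3593, -0.0363, 0.4018]
eef_rot: [180.0, 24.9, 6.0]
contact_force: [-0.6, -1.1, -0.5]
grip_width: 0.008
finger_force: 0.0
```

Run:
```python
from h import *
s=manip.state();print(s['tool_pos'],s['eef_rot'])
a=manip.grab_frame('side')
cv2.imwrite('pics/c.png',cv2.cvtColor(a[60:280,180:460],cv2.COLOR_RGB2BGR).repeat(2,0).repeat(2,1))
manip.grab_frame('scene')
for c in('scene','side'):
  for t in('lid_hinge','keeper_seat','latch_pivot','lever_press','bail_bar'):
    for d in manip.spot_point(c,t):
      p=np.array(d['centre'])
      if abs(p[0]-.5)<.2 and abs(p[1]-.02)<.08: print(c,t,round(d['score'],2),p.round(4).tolist())
```

```text
[ 0.35929432 -0.03634988  0.4018115 ] [179.97275482  24.85305012   5.95018281]
scene lid_hinge 0.89 [0.4035, 0.0086, 0.1127]
scene keeper_seat 0.63 [0.4192, 0.0164, 0.2999]
scene keeper_seat 0.28 [0.5848, 0.0245, 0.087]
scene latch_pivot 0.92 [0.5849, 0.0264, 0.088]
scene lever_press 0.59 [0.4953, 0.0201, -0.0025]
scene bail_bar 0.43 [0.6332, 0.0315, 0.1176]
side lid_hinge 0.65 [0.3992, 0.0104, 0.1144]
side keeper_seat 0.87 [0.4201, 0.0099, 0.3]
side keeper_seat 0.46 [0.4019, 0.0129, 0.1119]
side latch_pivot 0.91 [0.5871, 0.0329, 0.0866]
side lever_press 0.49 [0.6166, 0.0311, 0.1072]
side bail_bar 0.37 [0.634, 0.0326, 0.1172]
```

View pics/c.png

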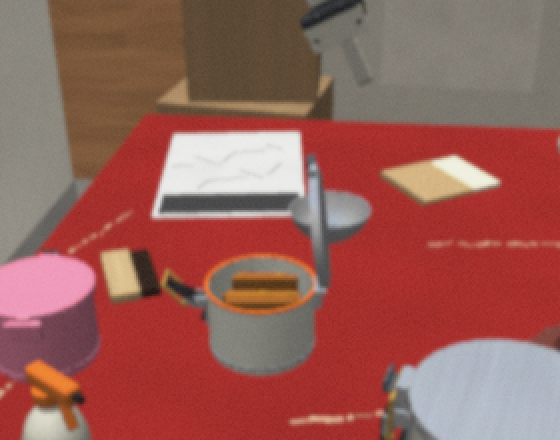

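The crop shows the tilted hand at (340,40) px, behind and above the lid (318,215). The lever and bail stick out at (180,290), as measured. Next I lower behind the lid.

Request:
jog_arm --slide '[[0,-2.5,0],[0,-4.9,0],[0,-4.9,0],[1.8,-4.9,4],[3.7,-4.9,8],[5.5,-4.9,11.8],[5.5,-4.9,11.8],[5.5,-4.9,11.8]]' --rotation '[[0,0,0],[0,0,0],[0,0,0],[0,0,0],[0,0,0],[0,0,0],[0,0,0],[0,0,0]]' --fingers '[-1,-1,-1,-1,-1,-1,-1,-1]'

```text
time_s: 4.7
tool_pos: [0.3562, 0.0121, 0.2721]
eef_rot: [180.0, 24.9, 5.9]
contact_force: [-0.3, 0.1, 0.2]
grip_width: 0.004
finger_force: 0.0
```

Request:
jog_arm --slide '[[2.5,0,-1.05],[3.9,0,-1.5],[4.9,0,-1.6],[5.9,0,-2.0],[6.9,0,-2.4],[8.3,0,-2.7],[9.8,0,-2.9],[9.8,0,-2.9]]' --rotation '[[0,0,0],[0,0,0],[0,0,0],[0,0,0],[0,0,0],[0,0,0],[0,0,0],[0,0,0]]' --fingers '[-1,-1,-1,-1,-1,-1,-1,-1]'

```text
time_s: 5.7
tool_pos: [0.4571, 0.0234, 0.2551]
eef_rot: [-180.0, 25.0, 6.0]
contact_force: [0.1, 0.1, 0.1]
grip_width: 0.005
finger_force: 0.0
```

Request:
jog_arm --slide '[[1.5,0,-0.05],[2.95,0,-0.05],[4.4,0,0.25],[5.8,0,0.6],[7.2,0,1.2],[8.5,0,1.9],[9.8,0,2.7],[10.9,0,3.6]]' --rotation '[[0,0,0],[0,0,0],[0,0,0],[0,0,0],[0,0,0],[0,0,0],[0,0,0],[0,0,0]]' --fingers '[-1,-1,-1,-1,-1,-1,-1,-1]'

```text
time_s: 6.7
tool_pos: [0.5394, 0.032, 0.1763]
eef_rot: [-180.0, 25.0, 6.0]
contact_force: [-1.0, -0.5, 0.4]
grip_width: 0.005
finger_force: 0.3
```

Run:
```python
from h import *
s=manip.state();print(s['contact_force'])
manip.grab_frame('scene');manip.grab_frame('side')
for c in('scene','side'):
  for t in('canister','keeper_seat','latch_pivot','bail_bar'):
    for d in manip.spot_point(c,t):
      p=np.array(d['centre'])
      if abs(p[0]-.5)<.2 and abs(p[1]-.02)<.08: print(c,t,round(d['score'],2),p.round(4).tolist())
```

```text
[-1.0257568  -0.49783342  0.4350762 ]
scene canister 0.69 [0.4947, 0.0238, 0.0014]
scene canister 0.26 [0.4073, 0.0133, 0.1111]
scene keeper_seat 0.65 [0.5805, 0.0314, 0.1663]
scene keeper_seat 0.44 [0.5903, 0.0272, 0.0813]
scene latch_pivot 0.85 [0.5834, 0.023, 0.0877]
scene bail_bar 0.5 [0.6344, 0.0326, 0.1154]
side canister 0.7 [0.4877, 0.0183, 0.0048]
side keeper_seat 0.89 [0.5779, 0.0246, 0.1637]
side latch_pivot 0.96 [0.5875, 0.032, 0.0848]
side bail_bar 0.37 [0.6332, 0.034, 0.1157]
```

Request:
jog_arm --slide '[[0.8,0,0.8],[1.6,0,1.6],[2.1,0,2.2],[2.45,0,2.7],[2.65,0,3.0],[2.75,0,3.15],[2.8,0,3.2],[2.8,0,3.2]]' --rotation '[[0,0,0],[0,0,0],[0,0,0],[0,0,0],[0,0,0],[0,0,0],[0,0,0],[0,0,0]]' --fingers '[-1,-1,-1,-1,-1,-1,-1,-1]'

```text
time_s: 8.2
tool_pos: [0.5508, 0.0332, 0.1366]
eef_rot: [-180.0, 25.0, 6.0]
contact_force: [1.5, 0.4, 0.0]
grip_width: 0.001
finger_force: 0.0
```

Request:
jog_arm --slide '[[0.04,0,0.09],[0.08,0,0.18],[0.1,0,0.22],[0.12,0,0.26],[0.14,0,0.3],[0.16,0,0.34],[0.16,0,0.34],[0.16,0,0.34]]' --rotation '[[0,0,0],[0,0,0],[0,0,0],[0,0,0],[0,0,0],[0,0,0],[0,0,0],[0,0,0]]' --fingers '[-1,-1,-1,-1,-1,-1,-1,-1]'

```text
time_s: 9.2
tool_pos: [0.5509, 0.0332, 0.135]
eef_rot: [180.0, 25.0, 6.0]
contact_force: [-0.6, -0.8, 11.1]
grip_width: 0.002
finger_force: 5.1
```

Request:
jog_arm --slide '[[-0.8,0,-1.8],[-2.1,0,-4.5],[0,0,-6.5],[2.5,0,-8],[4.6,0,-9.6],[4.6,0,-9.6],[4.6,0,-9.6],[4.6,0,-9.6]]' --rotation '[[0,0,0],[0,0,0],[0,8,0],[0,16,0],[0,25,0],[0,25,0],[0,25,0],[0,25,0]]' --fingers '[-1,-1,-0.5,0.2,0.5,0.5,0.5,0.5]'

```text
time_s: 10.2
tool_pos: [0.6322, 0.0416, 0.1993]
eef_rot: [-180.0, 0.1, 6.0]
contact_force: [0.4, -0.7, 0.4]
grip_width: 0.597
finger_force: 0.0
```

Run:
```python
from h import *
s=manip.state();print(s['tool_pos'],s['eef_rot'],s['contact_force'])
a=manip.grab_frame('wrist');manip.grab_frame('scene');manip.grab_frame('side')
cv2.imwrite('pics/d.png',cv2.cvtColor(a,cv2.COLOR_RGB2BGR))
for c in('wrist','scene','side'):
  for t in('keeper_seat','latch_pivot','lever_press','bail_bar','canister'):
    for d in manip.spot_point(c,t):
      p=np.array(d['centre'])
      if abs(p[0]-.5)<.2 and abs(p[1]-.02)<.08: print(c,t,round(d['score'],2),p.round(4).tolist())
k=manip.calibration('wrist');print(k['K'].round(1).tolist(),k['T'].round(3).tolist())
```

```text
[0.63221174 0.04164123 0.19929051] [-1.79989041e+02  1.49124599e-01  5.99470366e+00] [ 0.40346329 -0.66052907  0.38145129]
wrist keeper_seat 0.85 [0.5911, 0.0289, 0.117]
wrist latch_pivot 0.91 [0.5879, 0.0301, 0.0832]
wrist lever_press 0.69 [0.6209, 0.0304, 0.1044]
wrist bail_bar 0.69 [0.6272, 0.0313, 0.119]
wrist canister 0.94 [0.4928, 0.0257, -0.0014]
wrist canister 0.57 [0.588, 0.0262, 0.0805]
scene keeper_seat 0.67 [0.5917, 0.0301, 0.1151]
scene keeper_seat 0.51 [0.4055, 0.0098, 0.1113]
scene latch_pivot 0.9 [0.589, 0.0229, 0.0898]
scene lever_press 0.64 [0.6185, 0.0331, 0.108]
scene bail_bar 0.36 [0.6346, 0.0312, 0.1181]
scene canister 0.79 [0.4939, 0.0213, -0.0044]
side keeper_seat 0.93 [0.5858, 0.0234, 0.114]
side latch_pivot 0.68 [0.5912, 0.0325, 0.0871]
side lever_press 0.57 [0.6164, 0.0294, 0.1036]
side bail_bar 0.58 [0.6315, 0.0321, 0.1175]
side canister 0.95 [0.4904, 0.02, 0.0023]
[[309.7, 0.0, 324.5], [0.0, 309.7, 199.3], [0.0, 0.0, 1.0]] [[0.105, -0.95, -0.293, 0.715], [-0.994, -0.1, -0.031, 0.051], [-0.0, 0.294, -0.956, 0.358], [0.0, 0.0, 0.0, 1.0]]
```

View pics/d.png

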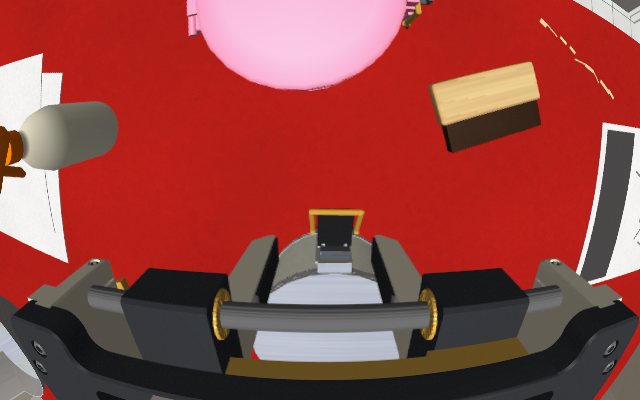

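The wrist picture shows the lid shut (bright disc, 320,300). The brass bail's crossbar runs from (310,212) to (363,212) above the black lever, and the keeper is at (335,257). I'll intersect the crossbar's ray with the measured height.

```bash
cat >> h.py <<'E'
def ray(px,k):
    K=k['K'];d=np.array([px[0]-K[0,2],px[1]-K[1,2]])/K[0,0];r=np.linalg.norm(d)
    return k['T'][:3,:3]@np.r_[np.sin(r)*d/r,np.cos(r)]
def hit(px,k,z):
    v=ray(px,k);o=k['T'][:3,3];return o+v*(z-o[2])/v[2]
E
python3 - <<'E'
from h import *
k=manip.calibration('wrist')
im=cv2.cvtColor(cv2.imread('pics/d.png'),cv2.COLOR_BGR2HSV)
m=cv2.inRange(im,(15,120,120),(35,255,255))[200:245,295:380]
ys,xs=np.nonzero(m);print(xs.min()+295,xs.max()+295,ys.min()+200)
for c in(300,305,308,310,312,315,320,330,340,350,358,360,362,364): 
    y=np.nonzero(m[:,c-295])[0]; print(c,(y+200).tolist()[:12])
for z in(.114,.118,.122):
  print(z,*[hit(p,k,z).round(4) for p in((310,212),(336,212),(363,212))])
print('keeper',hit((335,257),k,.12))
E
```

```text
309 363 209
300 []
305 []
308 []
310 [210, 211, 212, 213, 214, 215, 216, 217, 218, 219, 220, 221]
312 [209, 210, 211, 212, 213, 214, 215, 216, 217, 218, 219, 220]
315 [209, 210, 211, 212, 213, 214]
320 [209, 210, 211, 212, 213, 214]
330 [209, 210, 211, 212, 213, 214]
340 [209, 210, 211, 212, 213, 214, 215]
350 [210, 211, 212, 213, 214, 215]
358 [210, 211, 212, 213, 214, 215, 216, 217, 218, 219, 220, 221]
360 [210, 211, 212, 213, 214, 215, 216, 217, 218, 219, 220, 221]
362 [210, 211, 212, 213, 214, 215, 216, 217]
364 []
0.114 [0.6282 0.0545 0.114 ] [0.6305 0.0329 0.114 ] [0.6328 0.0104 0.114 ]
0.118 [0.6296 0.0545 0.118 ] [0.6319 0.0332 0.118 ] [0.6342 0.0111 0.118 ]
0.122 [0.6311 0.0544 0.122 ] [0.6333 0.0335 0.122 ] [0.6355 0.0117 0.122 ]
keeper [0.59151762 0.02936757 0.12      ]
```

Request:
jog_arm --slide '[[-0.1,0.85,0],[-0.1,0.85,3],[-0.1,0.85,6],[-0.1,0.85,8],[-0.1,0.85,8.6],[-0.1,0.85,8.6],[-0.1,0.85,8.6],[-0.1,0.85,8.6]]' --rotation '[[0,0,0],[0,0,0],[0,0,0],[0,0,0],[0,0,0],[0,0,0],[0,0,0],[0,0,0]]' --fingers '[0.5,0.5,0.5,0.5,0.5,0.3,-0.1,-0.2]' --grip_force 10

```text
time_s: 12.1
tool_pos: [0.6333, 0.0326, 0.1153]
eef_rot: [179.9, -0.1, 6.0]
contact_force: [0.8, -2.4, 1.3]
grip_width: 0.487
finger_force: 10.2
```

Request:
jog_arm --slide '[[0,0,0],[0,0,0],[0,0,0],[0,0,0],[0,0,-0.1],[0,0,-0.3],[0,0,-0.5],[0,0,-0.5]]' --rotation '[[0,0,0],[0,0,0],[0,0,0],[0,0,0],[0,0,0],[0,0,0],[0,0,0],[0,0,0]]' --fingers '[-0.4,-0.4,-0.4,-0.4,-0.4,-0.4,-0.4,-0.4]'

```text
time_s: 13.1
tool_pos: [0.6304, 0.0324, 0.1181]
eef_rot: [180.0, 0.3, 6.0]
contact_force: [-0.7, -2.9, -1.4]
grip_width: 0.486
finger_force: 10.0
```

Request:
jog_arm --slide '[[-0.4,0,-0.15],[-0.85,0,-0.4],[-1.35,0,-0.6],[-1.85,0,-0.8],[-2.35,0,-0.9],[-2.85,0,-1.0],[-3.2,0,-1.0],[-3.2,0,-1.0]]' --rotation '[[0,0,0],[0,0,0],[0,0,0],[0,0,0],[0,0,0],[0,0,0],[0,0,0],[0,0,0]]' --fingers '[-0.4,-0.4,-0.4,-0.4,-0.4,-0.4,-0.4,-0.4]'

```text
time_s: 14.1
tool_pos: [0.6004, 0.0299, 0.1294]
eef_rot: [-180.0, -0.0, 6.0]
contact_force: [0.2, -3.2, -1.8]
grip_width: 0.49
finger_force: 10.0
```

Run:
```python
from h import *
s=manip.state();print(s['tool_pos'],s['eef_rot'],s['contact_force'])
a=manip.grab_frame('wrist');manip.grab_frame('scene');manip.grab_frame('side')
cv2.imwrite('pics/e.png',cv2.cvtColor(cv2.resize(a[180:330,235:435],None,fx=4,fy=4,interpolation=2),cv2.COLOR_RGB2BGR))
for c in('wrist','scene','side'):
  for t in('keeper_seat','latch_pivot','lever_press','bail_bar'):
    for d in manip.spot_point(c,t):
      p=np.array(d['centre'])
      if abs(p[0]-.5)<.2 and abs(p[1]-.02)<.08: print(c,t,round(d['score'],2),p.round(4).tolist())
```

```text
[0.60036397 0.02992959 0.12943922] [-1.79991008e+02 -1.09522998e-03  6.00423651e+00] [ 0.21623838 -3.18528059 -1.76985159]
wrist keeper_seat 0.74 [0.5883, 0.0303, 0.1143]
wrist keeper_seat 0.57 [0.6004, 0.0294, 0.1281]
wrist latch_pivot 0.9 [0.5903, 0.0288, 0.0848]
wrist latch_pivot 0.69 [0.4921, 0.0271, -0.0031]
wrist lever_press 0.69 [0.6173, 0.0291, 0.1091]
wrist bail_bar 0.89 [0.5965, 0.0309, 0.1304]
wrist bail_bar 0.64 [0.6158, 0.0284, 0.1042]
scene keeper_seat 0.84 [0.5851, 0.0288, 0.1179]
scene latch_pivot 0.77 [0.5867, 0.0275, 0.0852]
scene latch_pivot 0.31 [0.6132, 0.0329, 0.1118]
scene lever_press 0.51 [0.6174, 0.0315, 0.1084]
scene bail_bar 0.62 [0.5984, 0.0293, 0.1287]
side latch_pivot 0.88 [0.588, 0.0356, 0.0883]
side lever_press 0.63 [0.6172, 0.0301, 0.1094]
```

View pics/e.png

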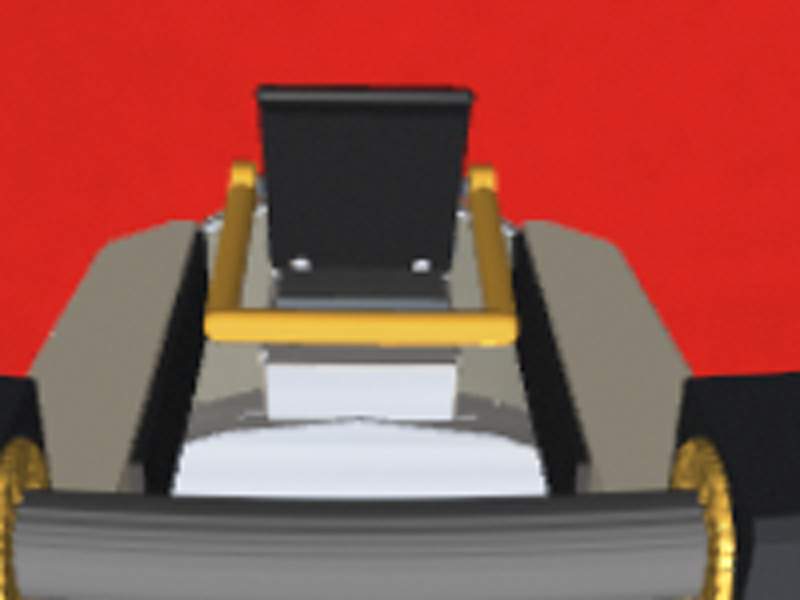

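The crop shows the bail's crossbar held level at row 326, directly over the dark keeper plate (rows 280 to 362). The bright lid plate lies behind it, and the lever is tilted out above. I'll project the keeper model to check the alignment.

Run:
```python
from h import *
k=manip.calibration('wrist');T=np.linalg.inv(k['T']);u=np.array([np.cos(np.radians(6)),np.sin(np.radians(6)),0])
def W(p):
    q=T[:3,:3]@p+T[:3,3];r=np.hypot(q[0],q[1]);a=np.arctan2(r,q[2]);return (np.array([q[0],q[1]])/r*a*k['K'][0,0]+k['K'][:2,2]-[235,180])*4
c=np.array([.4915,.0185,0])
def L(U,z): return W(c+U*u+np.array([0,0,z]))
for n,U,z in(('seat',.0975,.116),('lip out top',.1045,.1215),('lip in top',.101,.1215),('floor in',.0945,.1135),('floor at lip',.101,.1135),('pivot',.0965,.084),('lid edge',.0835,.123)): print(n,L(U,z).round(1))
print('bar TCP+2,+4',[W(np.array([.6004,.0299,.1294+d])).round(1) for d in(0,.002,.004)])
a=cv2.imread('pics/e.png',0);print([(i*4,int(a[i*4,260*0+365])) for i in range(62,110)])
```

```text
seat [364.5 338.7]
lip out top [364.8 316. ]
lip in top [364.8 336.2]
floor in [364.4 347.4]
floor at lip [364.5 311.7]
pivot [363.7 257.3]
lid edge [364.5 437.2]
bar TCP+2,+4 [array([365.5, 311.3]), array([365.6, 317.9]), array([365.6, 324.6])]
[(248, 39), (252, 38), (256, 39), (260, 38), (264, 40), (268, 45), (272, 51), (276, 53), (280, 52), (284, 53), (288, 55), (292, 52), (296, 67), (300, 104), (304, 120), (308, 98), (312, 111), (316, 152), (320, 180), (324, 194), (328, 197), (332, 195), (336, 196), (340, 181), (344, 141), (348, 110), (352, 105), (356, 105), (360, 94), (364, 159), (368, 218), (372, 222), (376, 219), (380, 219), (384, 220), (388, 221), (392, 223), (396, 224), (400, 223), (404, 222), (408, 221), (412, 227), (416, 182), (420, 171), (424, 205), (428, 220), (432, 220), (436, 217)]
```

Request:
jog_arm --slide '[[-0.2,0,0],[-0.4,0,0],[-0.6,0,0],[-0.85,0,0],[-0.85,0,0.15],[-0.85,0,0.3],[-0.85,0,0.3],[-0.85,0,0.3]]' --rotation '[[0,0,0],[0,0,0],[0,0,0],[0,0,0],[0,0,0],[0,0,0],[0,0,0],[0,0,0]]' --fingers '[-0.4,-0.4,-0.4,-0.4,-0.4,-0.4,-0.4,-0.4]'

```text
time_s: 15.85
tool_pos: [0.5922, 0.029, 0.1266]
eef_rot: [-180.0, -0.0, 6.0]
contact_force: [-0.1, -3.1, 4.5]
grip_width: 0.487
finger_force: 10.0
```

Run:
```python
from h import *
s=manip.state();print(s['tool_pos'],s['eef_rot'],s['contact_force'])
a=manip.grab_frame('wrist')
cv2.imwrite('pics/f.png',cv2.cvtColor(cv2.resize(a[200:320,235:435],None,fx=4,fy=4,interpolation=2),cv2.COLOR_RGB2BGR))
for c in('wrist',):
  for t in('keeper_seat','latch_pivot','lever_press','bail_bar'):
    for d in manip.spot_point(c,t):
      p=np.array(d['centre'])
      if abs(p[0]-.5)<.2 and abs(p[1]-.02)<.08: print(c,t,round(d['score'],2),p.round(4).tolist())
```

```text
[0.5922378  0.02904141 0.12658205] [-1.79991870e+02 -2.99507598e-02  5.99834247e+00] [-0.14073845 -3.14451572  4.49675091]
wrist keeper_seat 0.95 [0.59, 0.0304, 0.1163]
wrist latch_pivot 0.94 [0.588, 0.0278, 0.0853]
wrist lever_press 0.62 [0.6188, 0.032, 0.1057]
wrist bail_bar 0.79 [0.5894, 0.0295, 0.1252]
```

View pics/f.png

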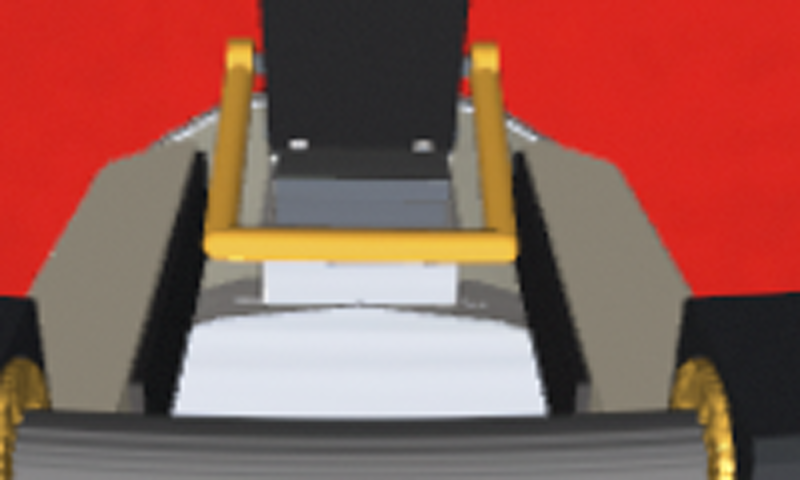

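The crop shows the crossbar at row 245, now behind the keeper's lit lip top (rows 178 to 200), with part of the groove visible between them. Projected down, the bar meets the seat within about 1 mm. I'll descend by feel.

Request:
jog_arm --slide '[[-0.05,0,0.1],[-0.05,0,0.2],[-0.05,0,0.3],[-0.05,0,0.4],[-0.05,0,0.5],[-0.05,0,0.6],[-0.05,0,0.7],[-0.05,0,0.8]]' --rotation '[[0,0,0],[0,0,0],[0,0,0],[0,0,0],[0,0,0],[0,0,0],[0,0,0],[0,0,0]]' --fingers '[-0.4,-0.4,-0.4,-0.4,-0.4,-0.4,-0.4,-0.4]'

```text
time_s: 17.1
tool_pos: [0.5915, 0.0289, 0.1181]
eef_rot: [-180.0, 0.0, 6.0]
contact_force: [-0.4, -1.9, 3.5]
grip_width: 0.488
finger_force: 10.0
```

Request:
jog_arm --slide '[[0,0,0.1],[0,0,0.2],[0,0,0.3],[0,0,0.35],[0,0,0.4],[0,0,0.45],[0,0,0.5],[0,0,0.5]]' --rotation '[[0,0,0],[0,0,0],[0,0,0],[0,0,0],[0,0,0],[0,0,0],[0,0,0],[0,0,0]]' --fingers '[-0.4,-0.4,-0.4,-0.4,-0.4,-0.4,-0.4,-0.4]'

```text
time_s: 18.1
tool_pos: [0.5915, 0.0289, 0.1148]
eef_rot: [180.0, -0.0, 6.0]
contact_force: [-3.0, -1.5, 12.0]
grip_width: 0.487
finger_force: 10.0
```

Request:
jog_arm --slide '[[0,0,-0.1],[0,0,-0.15],[0.1,0,-0.15],[0.2,0,-0.15],[0.3,0,-0.15],[0.3,0,-0.15],[0.3,0,-0.15],[0.3,0,-0.15]]' --rotation '[[0,0,0],[0,0,0],[0,0,0],[0,0,0],[0,0,0],[0,0,0],[0,0,0],[0,0,0]]' --fingers '[-0.4,-0.4,-0.4,-0.4,-0.4,-0.4,-0.4,-0.4]'

```text
time_s: 19.1
tool_pos: [0.5922, 0.0289, 0.1149]
eef_rot: [180.0, 0.3, 6.0]
contact_force: [-5.2, -2.5, 9.1]
grip_width: 0.489
finger_force: 10.0
```

Request:
jog_arm --slide '[[-0.1,0,0],[-0.2,0,0],[-0.2,0,0],[-0.2,0,0],[-0.2,0,0],[-0.2,0,0],[-0.2,0,0],[-0.2,0,0]]' --rotation '[[0,0,0],[0,0,0],[0,0,0],[0,0,0],[0,0,0],[0,0,0],[0,0,0],[0,0,0]]' --fingers '[-0.4,-0.4,-0.4,0,0.3,0.4,0.4,0.4]'

```text
time_s: 20.1
tool_pos: [0.5926, 0.0291, 0.1146]
eef_rot: [-180.0, 0.0, 6.0]
contact_force: [0.4, -0.9, 0.9]
grip_width: 0.7
finger_force: 0.0
```

Request:
jog_arm --slide '[[0,0,-0.5],[0,0,-2],[0,0,-4],[2,0,-7],[5,0,-7],[8,0,-7],[8,0,-7],[8,0,-7]]' --rotation '[[0,0,0],[0,0,0],[0,0,0],[0,-8,0],[0,-16,0],[0,-25,0],[0,-35,0],[0,-35,0]]' --fingers '[0.4,0.4,0.4,0,-1,-1,-1,-1]'

```text
time_s: 21.1
tool_pos: [0.6727, 0.0391, 0.1763]
eef_rot: [-179.8, 35.5, 6.2]
contact_force: [-0.2, 0.8, -0.6]
grip_width: 0.21
finger_force: 0.0
```

Run:
```python
from h import *
s=manip.state();print(s['time_s'],s['tool_pos'],s['eef_rot'],s['contact_force'])
a=manip.grab_frame('wrist');b=manip.grab_frame('side');manip.grab_frame('scene')
cv2.imwrite('pics/g.png',cv2.cvtColor(np.hstack([cv2.resize(a[:330,220:440],(400,600)),cv2.resize(b[160:260,240:306],(396,600))]),cv2.COLOR_RGB2BGR))
for c in('wrist','scene','side'):
  for t in('keeper_seat','latch_pivot','lever_press','bail_bar','canister','lid_hinge'):
    for d in manip.spot_point(c,t):
      p=np.array(d['centre'])
      if abs(p[0]-.5)<.2 and abs(p[1]-.02)<.08: print(c,t,round(d['score'],2),p.round(4).tolist())
```

```text
21.1 [0.67273349 0.03912233 0.1763351 ] [-179.84131698   35.45217458    6.21852672] [-0.18747084  0.7637441  -0.61186668]
wrist keeper_seat 0.73 [0.5843, 0.0298, 0.1152]
wrist latch_pivot 0.64 [0.5902, 0.0323, 0.0852]
wrist bail_bar 0.21 [0.5878, 0.0309, 0.0831]
wrist canister 0.87 [0.4908, 0.0231, 0.0005]
wrist lid_hinge 0.66 [0.3994, 0.0115, 0.1148]
scene keeper_seat 0.63 [0.5883, 0.0259, 0.1167]
scene latch_pivot 0.87 [0.5861, 0.0243, 0.0863]
scene lever_press 0.74 [0.6252, 0.0333, 0.0756]
scene bail_bar 0.36 [0.5923, 0.0262, 0.1166]
scene canister 0.64 [0.4907, 0.0217, -0.008]
scene lid_hinge 0.9 [0.4037, 0.0065, 0.116]
side keeper_seat 0.72 [0.5878, 0.0265, 0.1128]
side latch_pivot 0.24 [0.4035, 0.0099, 0.1137]
side lever_press 0.58 [0.6258, 0.0311, 0.074]
side bail_bar 0.71 [0.4036, 0.0081, 0.1126]
side bail_bar 0.61 [0.5944, 0.0294, 0.1175]
side canister 0.95 [0.4877, 0.0224, 0.0023]
side canister 0.34 [0.4009, 0.0097, 0.1118]
side canister 0.28 [0.6266, 0.0312, 0.076]
side lid_hinge 0.71 [0.4041, 0.0114, 0.1119]
```

View pics/g.png

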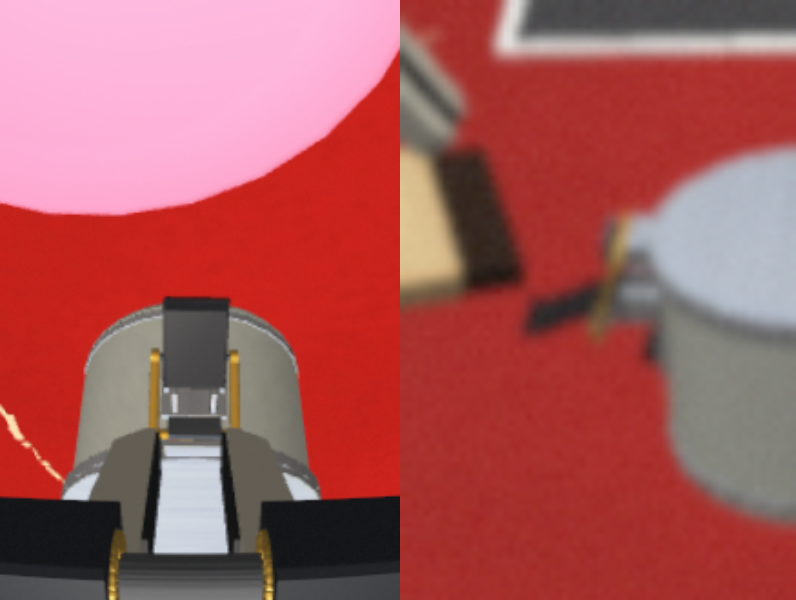

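The left half (wrist view) shows the bail's legs at columns 153 and 235 running up to the keeper, with the lever hanging out at (195,340). The right half (side view) shows the bail standing upright at the keeper (620,230) and the lever pointing slightly down at (560,310). So the bail is hooked and the lever is at about 1.16 rad. Next I approach the lever face, with less tilt to stay clear of the pink canister.

Request:
jog_arm --slide '[[0.5,0.1,2.2],[1.0,0.1,4.5],[1.4,0.1,6.5],[1.8,0.1,8],[2.05,0.1,8.9],[2.05,0.1,8.9],[2.05,0.1,8.9],[2.05,0.1,8.9]]' --rotation '[[0,5,0],[0,10,0],[0,10,0],[0,10,0],[0,10,0],[0,10,0],[0,10,0],[0,10,0]]' --fingers '[-1,-1,-1,-1,-1,-1,-1,-1]'

```text
time_s: 23.15
tool_pos: [0.6388, 0.0328, 0.1006]
eef_rot: [-180.0, 24.9, 6.0]
contact_force: [0.6, -0.7, 0.7]
grip_width: 0.008
finger_force: 0.0
```

Request:
jog_arm --slide '[[0.1,0,0.6],[0.2,0,1.2],[0.25,0,1.5],[0.3,0,1.7],[0.3,0,1.9],[0.3,0,2.1],[0.35,0,2.3],[0.35,0,2.3]]' --rotation '[[0,0,0],[0,0,0],[0,0,0],[0,0,0],[0,0,0],[0,0,0],[0,0,0],[0,0,0]]' --fingers '[-1,-1,-1,-1,-1,-1,-1,-1]'

```text
time_s: 24.15
tool_pos: [0.6317, 0.0321, 0.0778]
eef_rot: [-180.0, 25.0, 6.0]
contact_force: [-0.3, -0.1, 1.7]
grip_width: 0.006
finger_force: 0.9
```

Request:
jog_arm --slide '[[0.06,0,0.2],[0.12,0,0.4],[0.17,0,0.6],[0.17,0,0.8],[0.16,0,1.0],[0.15,0,1.15],[0.12,0,1.3],[0.12,0,1.3]]' --rotation '[[0,0,0],[0,0,0],[0,0,0],[0,0,0],[0,0,0],[0,0,0],[0,0,0],[0,0,0]]' --fingers '[-1,-1,-1,-1,-1,-1,-1,-1]'

```text
time_s: 25.15
tool_pos: [0.6283, 0.0317, 0.0658]
eef_rot: [180.0, 24.8, 6.0]
contact_force: [2.3, -0.8, 5.6]
grip_width: 0.007
finger_force: 1.9
```

Request:
jog_arm --slide '[[-0.07,0,0.22],[-0.14,0,0.45],[-0.2,0,0.63],[-0.27,0,0.82],[-0.34,0,1.0],[-0.42,0,1.17],[-0.5,0,1.33],[-0.5,0,1.33]]' --rotation '[[0,0,0],[0,0,0],[0,0,0],[0,0,0],[0,0,0],[0,0,0],[0,0,0],[0,0,0]]' --fingers '[-1,-1,-1,-1,-1,-1,-1,-1]'

```text
time_s: 26.15
tool_pos: [0.6168, 0.0306, 0.055]
eef_rot: [-180.0, 25.0, 6.0]
contact_force: [0.9, 0.2, 1.6]
grip_width: 0.005
finger_force: 0.9
```

Run:
```python
from h import *
s=manip.state();print(s['time_s'],s['tool_pos'],s['contact_force'])
b=manip.grab_frame('side');manip.grab_frame('scene')
cv2.imwrite('pics/i.png',cv2.cvtColor(cv2.resize(b[140:260,220:360],(700,600)),cv2.COLOR_RGB2BGR))
for c in('scene','side'):
  for t in('keeper_seat','latch_pivot','lever_press','bail_bar','canister','lid_hinge'):
    for d in manip.spot_point(c,t):
      p=np.array(d['centre'])
      if abs(p[0]-.5)<.2 and abs(p[1]-.02)<.08: print(c,t,round(d['score'],2),p.round(4).tolist())
```

```text
26.15 [0.61680398 0.03055    0.05501693] [0.89609184 0.15740707 1.56810541]
scene keeper_seat 0.8 [0.5836, 0.0281, 0.1137]
scene latch_pivot 0.63 [0.5843, 0.0245, 0.0883]
scene bail_bar 0.37 [0.5906, 0.0286, 0.1136]
scene canister 0.61 [0.4943, 0.0179, -0.0019]
scene lid_hinge 0.8 [0.4049, 0.0105, 0.1125]
scene lid_hinge 0.63 [0.5843, 0.0219, 0.0869]
side keeper_seat 0.72 [0.5867, 0.0278, 0.1155]
side keeper_seat 0.64 [0.401, 0.0113, 0.111]
side latch_pivot 0.91 [0.5886, 0.0317, 0.0899]
side lever_press 0.52 [0.4047, 0.0093, 0.1121]
side lever_press 0.43 [0.6028, 0.0295, 0.0519]
side bail_bar 0.55 [0.5932, 0.0326, 0.1152]
side lid_hinge 0.61 [0.3997, 0.01, 0.112]
side lid_hinge 0.41 [0.6022, 0.0296, 0.0452]
```

View pics/i.png

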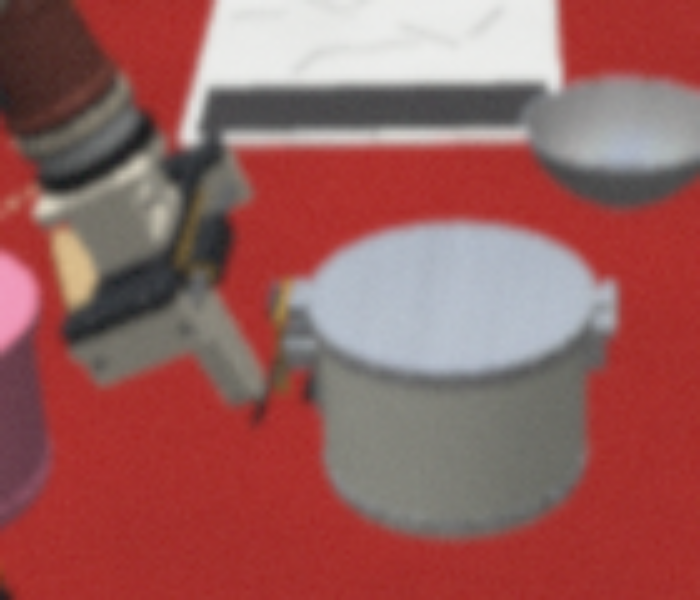

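The side crop shows the closed fingertips (250,395) pressing the nearly vertical black lever, with the bail upright on the keeper (285,300). The hand is clear of the pink canister on the left. I'll continue slowly past centre.

Request:
jog_arm --slide '[[-0.1,0,0.18],[-0.2,0,0.36],[-0.3,0,0.52],[-0.38,0,0.6],[-0.46,0,0.67],[-0.54,0,0.74],[-0.62,0,0.8],[-0.62,0,0.8]]' --rotation '[[0,0,0],[0,0,0],[0,0,0],[0,0,0],[0,0,0],[0,0,0],[0,0,0],[0,0,0]]' --fingers '[-1,-1,-1,-1,-1,-1,-1,-1]'

```text
time_s: 27.85
tool_pos: [0.6078, 0.0296, 0.0507]
eef_rot: [-180.0, 25.1, 6.0]
contact_force: [-0.2, 0.0, 0.3]
grip_width: 0.006
finger_force: 0.1
```

Request:
jog_arm --slide '[[-0.04,0,0.02],[-0.08,0,0.04],[-0.12,0,0.05],[-0.16,0,0.07],[-0.18,0,0.08],[-0.18,0,0.08],[-0.18,0,0.08],[-0.18,0,0.08]]' --rotation '[[0,0,0],[0,0,0],[0,0,0],[0,0,0],[0,0,0],[0,0,0],[0,0,0],[0,0,0]]' --fingers '[-1,-1,-1,-1,-1,-1,-1,-1]'

```text
time_s: 28.85
tool_pos: [0.6071, 0.0295, 0.0509]
eef_rot: [-180.0, 24.9, 6.0]
contact_force: [4.7, 1.2, -1.4]
grip_width: 0.006
finger_force: 2.2
```

Request:
jog_arm --slide '[[-0.02,0,0.01],[-0.04,0,0.02],[-0.06,0,0.03],[-0.07,0,0.03],[-0.07,0,0.03],[-0.07,0,0.03],[-0.07,0,0.03],[-0.07,0,0.03]]' --rotation '[[0,0,0],[0,0,0],[0,0,0],[0,0,0],[0,0,0],[0,0,0],[0,0,0],[0,0,0]]' --fingers '[-1,-1,-1,-1,-1,-1,-1,-1]'

```text
time_s: 29.85
tool_pos: [0.6069, 0.0295, 0.0509]
eef_rot: [-180.0, 24.8, 6.0]
contact_force: [5.7, 0.8, -2.7]
grip_width: 0.006
finger_force: 2.9
```

Request:
jog_arm --slide '[[-0.02,0,0.01],[-0.04,0,0.02],[-0.06,0,0.03],[-0.06,0,0.03],[-0.06,0,0.03],[-0.06,0,0.03],[-0.06,0,0.03],[-0.06,0,0.03]]' --rotation '[[0,0,0],[0,0,0],[0,0,0],[0,0,0],[0,0,0],[0,0,0],[0,0,0],[0,0,0]]' --fingers '[-1,-1,-1,-1,-1,-1,-1,-1]'

```text
time_s: 30.85
tool_pos: [0.6068, 0.0295, 0.0509]
eef_rot: [-180.0, 24.7, 6.0]
contact_force: [5.7, -0.8, -2.4]
grip_width: 0.001
finger_force: 3.3
```

Request:
jog_arm --slide '[[-0.02,0,0.01],[-0.04,0,0.02],[-0.05,0,0.025],[-0.05,0,0.025],[-0.05,0,0.025],[-0.05,0,0.025],[-0.05,0,0.025],[-0.05,0,0.025]]' --rotation '[[0,0,0],[0,0,0],[0,0,0],[0,0,0],[0,0,0],[0,0,0],[0,0,0],[0,0,0]]' --fingers '[-1,-1,-1,-1,-1,-1,-1,-1]'

```text
time_s: 31.85
tool_pos: [0.6068, 0.0295, 0.0509]
eef_rot: [-180.0, 24.6, 6.0]
contact_force: [7.0, 1.4, -3.0]
grip_width: 0.006
finger_force: 3.7
```

Request:
jog_arm --slide '[[0.5,0,-0.2],[1.4,0,-0.6],[0.9,0,-1.6],[-0.5,0,-4.6],[-2.0,0,-8],[-3.5,0,-11],[-4.5,0,-13.5],[-4.5,0,-13.5]]' --rotation '[[0,0,0],[0,0,0],[0,0,0],[0,0,0],[0,0,0],[0,0,0],[0,0,0],[0,0,0]]' --fingers '[-1,-1,-1,-1,-1,-1,-1,-1]'

```text
time_s: 32.85
tool_pos: [0.6213, 0.0309, 0.195]
eef_rot: [180.0, 24.7, 6.0]
contact_force: [-0.6, -0.0, -0.1]
grip_width: 0.005
finger_force: 0.0
```

Run:
```python
from h import *
s=manip.state();print(s['time_s'],s['tool_pos'],s['contact_force'])
a=manip.grab_frame('wrist');b=manip.grab_frame('side');manip.grab_frame('scene')
cv2.imwrite('pics/j.png',cv2.cvtColor(np.hstack([cv2.resize(a[:330,220:440],(400,600)),cv2.resize(b[160:260,240:306],(396,600))]),cv2.COLOR_RGB2BGR))
for c in('wrist','scene','side'):
  for t in('keeper_seat','latch_pivot','lever_press','bail_bar','canister'):
    for d in manip.spot_point(c,t):
      p=np.array(d['centre'])
      if abs(p[0]-.5)<.2 and abs(p[1]-.02)<.08: print(c,t,round(d['score'],2),p.round(4).tolist())
```

```text
32.85 [0.62131569 0.0309021  0.19504773] [-0.62509099 -0.01529846 -0.07796438]
wrist keeper_seat 0.86 [0.5899, 0.031, 0.1151]
wrist latch_pivot 0.69 [0.5934, 0.0332, 0.0845]
wrist lever_press 0.57 [0.5972, 0.028, 0.0416]
wrist bail_bar 0.85 [0.5895, 0.0264, 0.1152]
wrist bail_bar 0.3 [0.4921, 0.0226, -0.0013]
wrist canister 0.86 [0.4917, 0.0244, -0.0017]
scene keeper_seat 0.69 [0.5878, 0.0276, 0.1161]
scene latch_pivot 0.71 [0.5865, 0.023, 0.0873]
scene latch_pivot 0.7 [0.59, 0.0311, 0.0862]
scene lever_press 0.71 [0.4039, 0.0103, 0.1115]
scene lever_press 0.49 [0.5941, 0.0286, 0.0475]
scene bail_bar 0.39 [0.5943, 0.0273, 0.112]
scene canister 0.65 [0.4942, 0.0212, -0.0021]
side keeper_seat 0.96 [0.5857, 0.0274, 0.1133]
side latch_pivot 0.92 [0.5863, 0.0369, 0.0861]
side lever_press 0.65 [0.5941, 0.0296, 0.046]
side bail_bar 0.55 [0.5936, 0.0301, 0.1132]
side canister 0.56 [0.4875, 0.0174, 0.0041]
```

View pics/j.png

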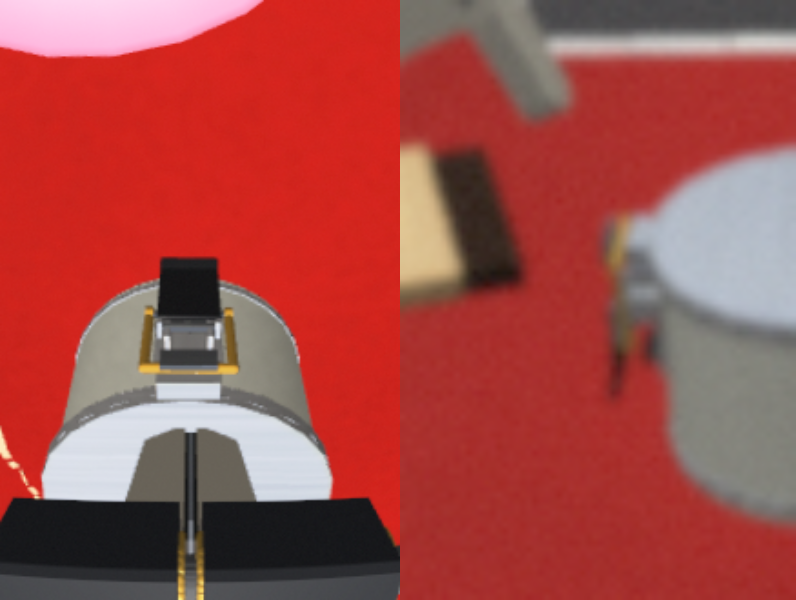

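The left half (wrist view) shows the crossbar (188,370) behind the keeper's lip and the lever straight down. The right half (side view) shows the lever hanging vertical at (618,350). lever_press measures 7 mm outward of the pivot and 38 mm below it, which is home. I'm handing in.

```bash
python3 -c "
from h import *
print(manip.finish_job())"
```

```text
the job is handed in; nothing more can be done
None
```

The job is handed in at about 33 s of the 72 s allowed: lid shut, bail hooked behind the keeper, and lever home, proved against its stop with about 7.7 N before letting go; the hand-in returned no verdict.

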